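# Pin the die gate of a clay extruder

### The arm

A 7-joint arm with a two-finger parallel gripper is mounted at the origin on the work surface. World frame = base frame: x ahead of the robot, y to its left, z up, the work surface at z = 0. Lengths are in mm, angles in rad, forces in N, time in s.
With the tool pointing down it reaches from about 425 to 1025 mm from the base axis. Payload 9.4 kg.
Tool frame: the origin (TCP) lies at the very end of the fingers, on their centre line; the grasp point (between the pads) lies behind it (robot.grip_depth is the z of the grasp point in the tool frame, in mm); z points along the fingers, x is the direction in which the jaws open and shut, and the axes are right-handed (so a half turn about z gives the same grasp; the last joint's range is limited). The gripper opens to 85 mm and grips with 20 to 120 N. Pads are 22 mm wide; open, the fingers measure 114 mm over their backs; the gripper's body (76 mm by 85 mm) begins 54 mm behind the grasp point. The pads swing forward as they close: fully open they stand 13 mm farther back than shut.
Start: joints at [1.187, 0.599, -0.003, 1.599, 0.002, 0.943, -0.08], TCP at [218.947, -691.148, 231.275] pointing down, gripper open.
Joint ranges: [-2.57, 2.57], [-0.35, 1.97], [-1.29, 1.29], [0.11, 2.56], [-1.05, 4.19], [0.11, 1.86], [-2.63, 2.63]. Speed limits (rad/s): [2.22, 2.22, 3.01, 3.01, 3.14, 3.14, 3.14].

### API

Orientations are given as a unit quaternion [w, x, y, z].
In Python, from bench import robot gives the robot as it stands.
- The arm moves only by the shell command python3 -m handwheel 'ROWS' [FORCE]. ROWS is JSON, a list of rows, each an object of numbers: "grip": the opening, from -1 (shut) to 1 (fully open); "dx", "dy", "dz": the shift along the tool's x, y, z in cm; "wx", "wy", "wz": the turn, a rotation vector about the tool's x, y, z in rad. A call has 1 to 10 rows; each row shifts and turns the pose as measured when the row begins, along the tool's axes as they then stand; what a row does not reach is not made up. A row lasts 1/12 s, in which the tool goes at most 41.7 mm and 7.16 degrees, less where a joint would pass 70% of its speed; a pose out of reach is approached as far as the arm can. A call with a gripper value outside its range is refused whole. The fingers move at their own pace and stop on an object; FORCE is the grip in N (left out, the last holds). Time passes only in rows, so rows that do not move let the fingers close. It gives the time, the measured TCP pose, the force and the opening at its end, in the units of the state.
- robot.get_obs(): the state, without advancing time (a new reading comes with each control period).
- robot.get_image(name): name is "scene" or "top"; returns a dict with "pixels" (384x512x3 uint8, red, green, blue), "depth" (384x512 float32, mm along the optical axis (not along the pixel's ray), 0 where there is no reading), "vertical_fov" (degrees; the focal length in pixels is half the picture's height over the tangent of half this angle, whatever the lens; pixels are square), "cx", "cy" (the principal point, pixels), "k1" (the pictures are not rectified: a ray, as slopes to the right and down, at radius r is drawn at 1 + k1 r^2 times it, then the intrinsics apply), "cam_to_world" (4x4, takes a point from camera to world coordinates). Camera axes: x right, y down, z forward; pixel columns grow to the right and rows downward; lengths in mm; the calibration is good to about 2 mm. A picture is of the moment at which its call begins.
- robot.close_job(): hands the job in, once; it reports no verdict.
Trained networks look in a picture, given as the dict that the camera call returned (one of the last four; its "shot" number tells which), for a name from the list of things; names that differ only in an ending like _2 or _b are one class to them, and where a whole thing is asked for, a point or a joint stands for the part that bears it (a point fixed in the world has none). Each returns a list of dicts, best first, with "confidence" (0 to 1); they miss things now and then, are a little off and sometimes report something else, mostly with a low value. They report only what shows in the picture. A call takes as long as a camera call.
- robot.silhouettes(picture, query): "region" (384x512 bool, what is visible of it) and "extent" ([centre column, centre row, width, height] in pixels, round what is visible of it).
- robot.place_of(picture, query): "xy" ([column, row] in pixels: a listed point, or the origin of a listed thing).
The state is a dict: "time_s": time; "joint_positions": joint angles; "qd": joint speeds; "tau": joint torques, N m; "position": TCP position; "tool_rot": TCP orientation; "ft_force": force on the tool from outside, world axes, zero at the start; "torque": the same for the moment, N m; "opening": finger opening in mm.
Only numpy, scipy, OpenCV 4.12 (cv2) and the standard library are available. Lean on these libraries where they do the work, as an engineer would, in place of code of your own. Each camera call takes 0.05 s, during which the arm holds its last target. There are 200 camera calls.

### The job

Swing the clay extruder's gate shut so that its lug goes between the two ears of the yoke, then take the pin with the tall square grip from the wooden block and push it down through the upper ear, the lug's eye and the lower ear until its flange lies flush on the upper ear. The yoke is not always clamped in quite the same place, so feel for the hole and press gently, never hard. Leave the other two pins and everything else on the table where they are, and let go of the pin when it is home.

Things in the scene. Friction and masses are not known exactly. Their poses are not given: they have to be found in the camera images.
- extruder: Clay extruder, fixed. Grey foot 330 x 240 x 16 mm (x -40 to 290). Origin on the table under the mouth of the lying barrel; x along the barrel away from the mouth, y left, z up. Its head (barrel, gate, hinge, yoke in one) is clamped in slots along y, up to 16 mm either way off its middle position: this pose and the points do not show it. Barrel 94 mm wide, top at z 119. Head holds still below 60 N.
- hinge (a point): Axis of the gate's upright hinge at table height, for the head's middle position (extruder frame x -12, y 75 mm); truly up to 16 mm either way along the extruder's y. The gate, a steel plate 68 mm tall (top at z 105 mm), reaches from here across the mouth to the lug. Axes are the extruder's.
- paddle (a point): Centre of the gate's upright steel paddle as it stands WITH THE GATE SHUT and the head in its middle position (extruder frame x -28, y 5, z 125 mm; so 70 mm along the gate from the hinge, 16 mm in front). 12 mm thick (x), 36 mm wide (y), from z 95 to 145 mm. It moves with the gate; this point does not. Push or pinch it to move the gate.
- seat (a point): Mouth of the hole in the top face of the yoke's upper ear, for the head's middle position (extruder frame x -12, y -85, z 100 mm; axes the extruder's). The true hole lies up to 16 mm from it either way along the extruder's y. Yoke: two level steel ears 40 x 64 (y) x 10 mm, tops at z 100 and 76 mm, a 14 mm upright hole through the middle of both. The 10 mm lug with a 14 mm eye fits between.
- gate (a joint): Gate angle, rad. 0 = shut, eye in line with the ears' holes; grows as the free end swings out from the mouth (extruder's -x; clockwise from above). Eye 160 mm from the hinge. Starts 0.5 to 0.9. Friction 0.25 N m (4 N at the paddle) holds it where left. Stop at -0.0095, the eye 1.5 mm past the line: the tapered pin draws it back.
- pin: The gate pin, bare steel, 0.11 kg, the one with the tall square grip. Shank 12 mm thick, 48 mm long, the lowest 10 mm tapering to 7 mm; above it a flange 24 mm wide, 4 mm thick, then a square grip 18 x 18 mm, 32 mm tall (top 36 mm over the flange's underside), flat sides along x and y. Origin on the axis at the flange's underside, z up. Stands in one of the pin block's holes, flange on its top.
- pin_block: Wooden block fixed to the table, 60 x 180 x 70 mm, origin at the centre of its underside, long side along its y; three holes 17 mm wide in its top at y = -55, 0 and +55 mm hold the three pins.
- short_pin: A shorter pin, not this gate's: shank 12 x 26 mm, same flange, the same grip but only 12 mm tall. Origin at the flange's underside. Stays in the block.
- flat_pin: A thin locking key, not this gate's: shank 8 x 45 mm, same flange, flat grip 7 x 22 x 28 mm. Origin at the flange's underside. Stays in the block.
- cup: A white mug, 76 mm wide, 85 mm tall. Not part of the job.
- bowl: A terracotta bowl, 120 mm wide, 50 mm tall. Not part of the job.
- glaze_jar: A closed glaze jar, 72 mm wide, 90 mm tall. Not part of the job.
- brush: A brush lying on the table. Not part of the job.
- rib: A flat wooden throwing rib, 100 x 55 x 8 mm, lying on the table. Not part of the job.
- test_disc: A fired clay disc, 80 mm wide, 12 mm thick, lying on the table. Not part of the job.

How it is judged:
By the outcome, as a careful person would: the job done as asked, in the order asked, and still so for the second after the job is handed in, with the robot touching nothing.
It also fails if it takes over 72 s, if anything falls off the work surface, if the arm or the gripper's body presses on something with over 40 N, if the wrist force passes 120 N, or if a joint passes its speed limit or range.

## Working session

There is one attempt and no reset: what is moved stays moved. The work goes in short steps, Python scripts to look and compute and a shell command to move; the robot and the scene stay as the last step left them, time stands still between calls to the robot, and variables do not carry over. Pictures are saved under pics/ and viewed, about 8 in all and at most 12, crops included, and the job is handed in when it is done.

```bash
mkdir -p pics
cat > h.py <<'E'
import numpy as np, cv2
from bench import robot
from scipy.spatial.transform import Rotation as R
def K(p):
    f=p["pixels"].shape[0]/2/np.tan(np.radians(p["vertical_fov"])/2); return f
def ray(p,uv):
    f=K(p); uv=np.atleast_2d(uv).astype(float)
    d=(uv-[p["cx"],p["cy"]])/f; s=d.copy()
    for _ in range(20): s=d/(1+p["k1"]*(s**2).sum(1,keepdims=True))
    return np.c_[s,np.ones(len(s))]
def world(p,uv,z=None):
    T=np.array(p["cam_to_world"]); r=ray(p,uv); uv=np.atleast_2d(uv)
    if z is None:
        dep=np.array([p["depth"][int(round(v)),int(round(u))] for u,v in uv])
        return (r*dep[:,None])@T[:3,:3].T+T[:3,3]
    w=r@T[:3,:3].T; return T[:3,3]+w*((z-T[2,3])/w[:,2])[:,None]
def proj(p,P):
    T=np.array(p["cam_to_world"]); c=(np.atleast_2d(P)-T[:3,3])@T[:3,:3]
    s=c[:,:2]/c[:,2:]; return s*(1+p["k1"]*(s**2).sum(1,keepdims=True))*K(p)+[p["cx"],p["cy"]]
def cloud(p,mask=None):
    v,u=np.nonzero((p["depth"]>0)&(mask if mask is not None else True)); return world(p,np.c_[u,v])
E
python3 - <<'E'
from h import *
np.set_printoptions(precision=1,suppress=True)
o=robot.get_obs();print(o["position"],o["tool_rot"],o["opening"],o["ft_force"],robot.grip_depth,o["time_s"])
for n in("scene","top"):
    p=robot.get_image(n); cv2.imwrite(f"pics/{n}0.png",p["pixels"][:,:,::-1])
    print(n,np.array(p["cam_to_world"])[:3].tolist(),K(p))
    for q in("extruder","hinge","paddle","seat","pin","pin_block","short_pin","flat_pin","gate"):
        try:
            for r in robot.place_of(p,q)[:2]:
                print(q,np.round(r["confidence"],2),r["xy"],world(p,r["xy"])[0])
        except Exception as e: print(q,e)
E
```

```text
[ 218.8 -690.7  230.4] [-0.   0.8 -0.6 -0. ] 85.2263207329084 [-0.6  0.8 -1.2] -18.700000000000003 0.0
scene [[-0.34090283009467715, 0.7653808075803696, -0.54587313528059, 1192.1695045689605], [0.9400202303326356, 0.27002833772214213, -0.2084386321975748, 289.6867708976009], [-0.01213371331533559, -0.5841891099760749, -0.8115268675691172, 1117.4316407383299]] 477.3478942620686
extruder 0.74 [230.9, 235.7] [650.8  19.2  94.2]
hinge 0.55 [261.9, 245.6] [609.9  86.4  15.5]
paddle 0.57 [234.2, 202.9] [497.2 -36.6  -0.5]
seat 0.8 [202.5, 205.3] [596.4 -80.4 103.9]
seat 0.29 [142.7, 171.8] [ 508.6 -316.8   38.4]
pin 0.6 [308.2, 179.9] [356.7 140.2  10.3]
pin 0.57 [362.1, 222.0] [500.5 318.9  90.5]
pin_block 0.67 [339.0, 233.7] [520.1 270.2  36.5]
pin_block 0.48 [320.2, 211.7] [499.3 208.1  80.9]
short_pin 0.38 [320.2, 211.1] [497.4 207.6  80.8]
flat_pin 0.62 [342.8, 215.7] [497.4 267.2  89.3]
flat_pin 0.37 [390.4, 297.0] [678.2 429.4  85.2]
gate it knows: bowl, brush, cup, extruder, flat_pin, glaze_jar, hinge, paddle, pin, pin_block, rib, seat, short_pin, test_disc
top [[0.0041066587157041045, -0.9969004061396388, 0.07856663154810671, 383.89239366099036], [-0.9999912342344545, -0.004029805609456521, 0.0011367150049058994, 12.251303203246012], [-0.0008165833975270209, -0.07857061095201702, -0.996908216580735, 1596.8220071988674]] 499.9320834715828
extruder 0.92 [254.2, 162.6] [593.1  -3.7  15. ]
hinge 0.71 [233.0, 162.9] [581.4  61.3  94.4]
hinge 0.33 [284.4, 164.4] [576.7 -94.  100.5]
paddle 0.5 [281.8, 162.6] [581.8 -86.  103.1]
pin 0.49 [147.1, 193.4] [486.8 317.9 107.8]
pin_block 0.8 [169.6, 195.9] [482.4 256.9  64.3]
short_pin 0.48 [183.9, 194.9] [484.2 209.9  86. ]
short_pin 0.23 [232.4, 160.0] [587.3  62.4 116. ]
flat_pin 0.36 [166.3, 193.3] [487.9 261.4  99.6]
gate it knows: bowl, brush, cup, extruder, flat_pin, glaze_jar, hinge, paddle, pin, pin_block, rib, seat, short_pin, test_disc
```

```bash
python3 -c "
import cv2,numpy as np
a=cv2.imread('pics/scene0.png')[110:320,110:430];b=cv2.imread('pics/top0.png')[110:250,100:340]
cv2.imwrite('pics/c_s.png',cv2.resize(a,None,fx=2.5,fy=2.5,interpolation=2));cv2.imwrite('pics/c_t.png',cv2.resize(b,None,fx=3.3,fy=3.3,interpolation=2))"
```

```text
(no output)
```

View pics/c_s.png

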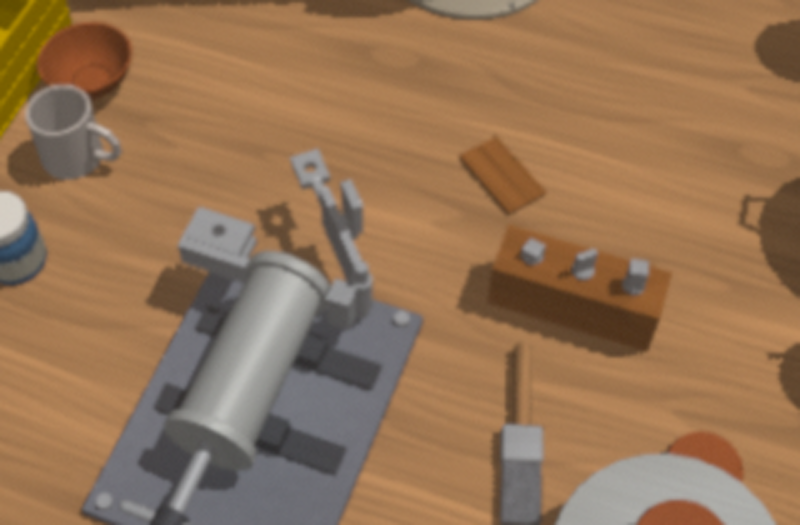

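View pics/c_t.png

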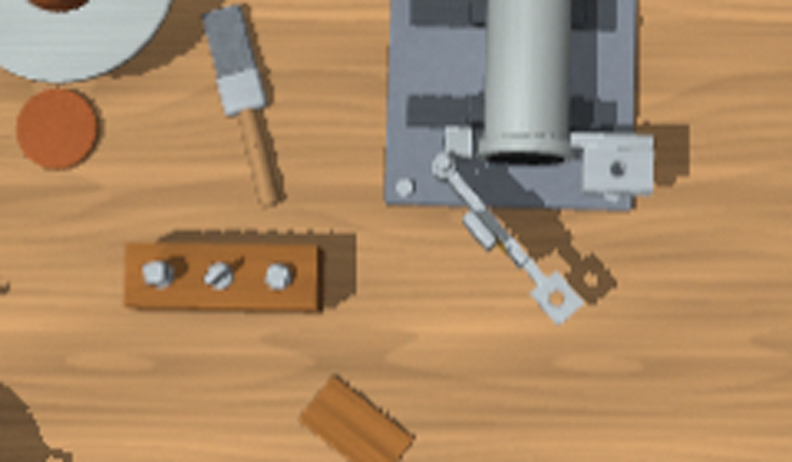

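Run:
```python
from h import *
np.set_printoptions(precision=1,suppress=True)
T=robot.get_image("top");S=robot.get_image("scene")
def hole(p,uv,r=5,dark=True):
    g=cv2.cvtColor(p["pixels"],cv2.COLOR_RGB2GRAY).astype(float);u,v=np.round(uv).astype(int)
    w=g[v-r:v+r+1,u-r:u+r+1]; m=np.median(w); k=np.clip(m-12-w,0,None)
    yy,xx=np.mgrid[v-r:v+r+1,u-r:u+r+1]; return np.array([(k*xx).sum(),(k*yy).sum()])/k.sum()
a=hole(T,(287.3,160.9),4);b=hole(S,(197.2,202),4)
print("seat top",a,world(T,a,100),"scene",b,world(S,b,100))
print("hinge",world(T,(234.2,159.4),105), "eye",world(T,(100+557/3.3,110+298/3.3),88),world(S,(110+311/2.5,110+165/2.5),88))
# paddle top centre
print("paddle",world(T,(100+480/3.3,110+229/3.3),145),world(S,(110+350/2.5,110+189/2.5),145))
# pins via depth
for n,p in(("T",T),("S",S)):
    P=cloud(p)
    for lo,hi in((97,125),(76,90)):
        m=(P[:,0]>430)&(P[:,0]<550)&(P[:,1]>170)&(P[:,1]<360)&(P[:,2]>lo)&(P[:,2]<hi); Q=P[m]
        for y in(208,263,318):
            q=Q[abs(Q[:,1]-y)<20]
            if len(q): print(n,lo,y,len(q),q.mean(0),q.min(0),q.max(0))
    m=(P[:,0]>430)&(P[:,0]<550)&(P[:,1]>140)&(P[:,1]<380)&(P[:,2]>60)&(P[:,2]<73);q=P[m]
    c=cv2.minAreaRect(q[:,:2].astype(np.float32));print("block",c)
    m=(P[:,0]>500)&(P[:,0]<600)&(P[:,1]>-80)&(P[:,1]<80)&(P[:,2]>125)&(P[:,2]<155);q=P[m];print("paddle",len(q),q.mean(0) if len(q) else 0)
    # foot
    m=(P[:,2]>10)&(P[:,2]<22)&(P[:,0]>500)&(P[:,0]<950)&(abs(P[:,1])<180);q=P[m];print("foot",cv2.minAreaRect(q[:,:2].astype(np.float32)),len(q))
for p in(T,S):
    for r in robot.silhouettes(p,"pin")[:2]:print("pin",r["confidence"],r["extent"],np.median(cloud(p,r["region"]),0))
```

```text
seat top [286.6 160.9] [[ 587.4 -100.6  100. ]] scene [197.  201.7] [[588.4 -99.8 100. ]]
hinge [[590.7  57.4 105. ]] eye [[468.8 -47.4  88. ]] [[469.4 -42.5  88. ]]
paddle [[526.4  23.  145. ]] [[524.9  24.4 145. ]]
T 97 263 15 [490.1 266.3 100.9] [482.9 258.8  97.3] [498.  274.5 108.4]
T 97 318 34 [490.5 321.7 105.5] [482.4 312.2  97.7] [497.4 331.5 112.3]
T 76 208 39 [489.6 210.5  83.9] [478.4 192.7  76.2] [509.1 226.2  89.1]
T 76 263 18 [486.9 260.2  79. ] [469.  250.5  76.2] [505.5 270.9  87.6]
T 76 318 19 [484.3 319.5  78.6] [462.6 303.5  76.1] [517.9 337.3  86.1]
block ((490.3969421386719, 266.02130126953125), (179.34913635253906, 57.356685638427734), 89.25802612304688)
paddle 57 [525.5  24.7 143.6]
foot ((719.8629150390625, -7.8270416259765625), (431.4696350097656, 344.9307556152344), 0.934166669845581) 4249
S 97 263 26 [493.6 269.  101.7] [484.  260.6  97.4] [503.3 277.4 107.7]
S 97 318 57 [494.5 321.6 104.6] [482.8 312.   97.1] [504.3 332.4 110.5]
S 76 208 56 [494.  213.   84.6] [482.5 201.7  76.2] [504.1 223.4  90. ]
S 76 263 30 [495.8 268.5  82.8] [488.3 258.6  76.2] [502.9 278.8  89.9]
S 76 318 32 [498.7 319.3  82.4] [486.5 310.9  76.4] [505.6 332.4  89.1]
block ((492.057373046875, 267.3880920410156), (181.03514099121094, 64.94772338867188), 89.8586654663086)
paddle 88 [534.1  27.5 140.9]
foot ((705.4835205078125, 24.019256591796875), (298.03277587890625, 379.42041015625), 88.22068786621094) 6629
pin 0.16 [256.9, 135.7, 80.0, 142.0] [710.5  -7.9  20.5]
```

```bash
cat > st.py <<'E'
from h import *
np.set_printoptions(precision=2,suppress=True)
o=robot.get_obs();r=R.from_quat(np.roll(o["tool_rot"],-1));M=r.as_matrix()
print("t%.2f"%o["time_s"],"pos",np.array(o["position"]),"F",np.array(o["ft_force"]),"M",np.array(o["torque"]),"open %.1f"%o["opening"])
D=np.array([[1,0,0],[0,-1,0],[0,0,-1.]]);print("tool-x yaw",np.arctan2(M[1,0],M[0,0]).round(4),"fix rotvec(tool)",R.from_matrix(M.T@D).as_rotvec().round(4))
E
python3 st.py
python3 -m handwheel '[{"wz":-0.12,"grip":-1},{"wz":-0.12,"grip":-1},{"wz":-0.12,"grip":-1},{"wz":-0.12,"grip":-1},{"wz":-0.12,"grip":-1},{"wz":-0.12,"grip":-1},{"wz":-0.12,"grip":-1},{"wz":-0.12,"grip":-1},{"wz":-0.12,"grip":-1},{"wz":-0.12,"grip":-1}]' 40
python3 st.py
```

```text
t1.10 pos [ 218.96 -691.13  231.26] F [-0.38 -0.23  0.63] M [ 0.02  0.02 -0.03] open 85.6
tool-x yaw -1.2639 fix rotvec(tool) [ 0.    0.   -1.26]
t1.10 pos [ 218.96 -691.13  231.26] F [-0.38 -0.23  0.63] M [ 0.02  0.02 -0.03] open 85.6
tool-x yaw -1.2639 fix rotvec(tool) [ 0.    0.   -1.26]validation failed for argument at $[0]...
```

```bash
python3 -m handwheel '[{"dx":0,"dy":0,"dz":0,"wx":0,"wy":0,"wz":-0.12,"grip":-1}]' 40
python3 -m handwheel '[{"grip":-1}]'
python3 -m handwheel --help | head -30
python3 st.py
```

```text
time_s: 1.18
position: [219.2, -691.1, 231.3]
tool_rot: [0.0, 0.84, -0.542, -0.0]
ft_force: [-0.2, -0.0, -0.5]
opening: 74.9
t1.18 pos [ 219.23 -691.07  231.25] F [-0.22 -0.05 -0.54] M [0.   0.   0.06] open 74.9
tool-x yaw -1.1452 fix rotvec(tool) [ 0.    0.   -1.15]validation failed for argument at $[0]...
invalid input: not JSON, or not a number
```

```bash
python3 -m handwheel '[{"dx":0,"dy":0,"dz":0,"wx":0,"wy":0,"wz":-0.12,"grip":-1},{"dx":0,"dy":0,"dz":0,"wx":0,"wy":0,"wz":-0.12,"grip":-1},{"dx":0,"dy":0,"dz":0,"wx":0,"wy":0,"wz":-0.12,"grip":-1},{"dx":0,"dy":0,"dz":0,"wx":0,"wy":0,"wz":-0.12,"grip":-1},{"dx":0,"dy":0,"dz":0,"wx":0,"wy":0,"wz":-0.12,"grip":-1},{"dx":0,"dy":0,"dz":0,"wx":0,"wy":0,"wz":-0.12,"grip":-1},{"dx":0,"dy":0,"dz":0,"wx":0,"wy":0,"wz":-0.12,"grip":-1},{"dx":0,"dy":0,"dz":0,"wx":0,"wy":0,"wz":-0.12,"grip":-1},{"dx":0,"dy":0,"dz":0,"wx":0,"wy":0,"wz":-0.12,"grip":-1},{"dx":0,"dy":0,"dz":0,"wx":0,"wy":0,"wz":-0.07,"grip":-1}]' 40 >/dev/null
python3 -m handwheel '[{"dx":1.4,"dy":-3.7,"dz":0,"wx":0,"wy":0,"wz":0,"grip":-1},{"dx":1.4,"dy":-3.7,"dz":0,"wx":0,"wy":0,"wz":0,"grip":-1},{"dx":1.4,"dy":-3.7,"dz":0,"wx":0,"wy":0,"wz":0,"grip":-1},{"dx":1.4,"dy":-3.7,"dz":0,"wx":0,"wy":0,"wz":0,"grip":-1},{"dx":1.4,"dy":-3.7,"dz":0,"wx":0,"wy":0,"wz":0,"grip":-1},{"dx":1.4,"dy":-3.7,"dz":0,"wx":0,"wy":0,"wz":0,"grip":-1},{"dx":1.4,"dy":-3.7,"dz":0,"wx":0,"wy":0,"wz":0,"grip":-1},{"dx":1.4,"dy":-3.7,"dz":0,"wx":0,"wy":0,"wz":0,"grip":-1},{"dx":1.4,"dy":-3.7,"dz":0,"wx":0,"wy":0,"wz":0,"grip":-1},{"dx":1.4,"dy":-3.7,"dz":0,"wx":0,"wy":0,"wz":0,"grip":-1}]'
python3 st.py
```

```text
time_s: 2.85
position: [335.2, -308.6, 228.2]
tool_rot: [0.004, 1.0, 0.023, -0.0]
ft_force: [1.4, 1.2, 0.5]
opening: -0.2
t2.85 pos [ 335.15 -308.65  228.23] F [1.36 1.2  0.53] M [-0.01 -0.04 -0.01] open -0.2
tool-x yaw 0.0453 fix rotvec(tool) [0.01 0.   0.05]
```

```bash
python3 -m handwheel '[{"dx":1.6,"dy":-3.7,"dz":0,"wx":0,"wy":0,"wz":0.01,"grip":-1},{"dx":1.6,"dy":-3.7,"dz":0,"wx":0,"wy":0,"wz":0.01,"grip":-1},{"dx":1.6,"dy":-3.7,"dz":0,"wx":0,"wy":0,"wz":0.01,"grip":-1},{"dx":1.6,"dy":-3.7,"dz":0,"wx":0,"wy":0,"wz":0.01,"grip":-1},{"dx":1.6,"dy":-3.7,"dz":0,"wx":0,"wy":0,"wz":0,"grip":-1},{"dx":1.6,"dy":-3.7,"dz":0,"wx":0,"wy":0,"wz":0,"grip":-1},{"dx":1.6,"dy":-3.7,"dz":0,"wx":0,"wy":0,"wz":0,"grip":-1},{"dx":1.6,"dy":-3.7,"dz":0,"wx":0,"wy":0,"wz":0,"grip":-1},{"dx":1.6,"dy":-3.7,"dz":0,"wx":0,"wy":0,"wz":0,"grip":-1},{"dx":1.6,"dy":-3.7,"dz":0,"wx":0,"wy":0,"wz":0,"grip":-1}]' >/dev/null
python3 st.py
```

```text
t3.68 pos [492.98  77.4  228.43] F [1.23 0.22 0.54] M [-0.05 -0.02 -0.01] open 0.4
tool-x yaw -0.0018 fix rotvec(tool) [ 0.01 -0.01 -0.  ]
```

```bash
python3 -m handwheel '[{"dx":0,"dy":0.5,"dz":2.8,"wx":0.01,"wy":-0.01,"wz":0,"grip":-1},{"dx":0,"dy":0.5,"dz":2.8,"wx":0,"wy":0,"wz":0,"grip":-1},{"dx":0,"dy":0.5,"dz":2.8,"wx":0,"wy":0,"wz":0,"grip":-1},{"dx":0,"dy":0,"dz":2.8,"wx":0,"wy":0,"wz":0,"grip":-1},{"dx":0.8,"dy":0.8,"dz":0,"wx":0,"wy":0,"wz":0,"grip":-1},{"dx":0.6,"dy":0.7,"dz":0,"wx":0,"wy":0,"wz":0,"grip":-1},{"dx":0.6,"dy":0.6,"dz":0,"wx":0,"wy":0,"wz":0,"grip":-1}]' >/dev/null
python3 st.py
python3 -m handwheel '[{"dx":0.3,"dy":0.8,"dz":0,"wx":0,"wy":0,"wz":0,"grip":-1},{"dx":0.4,"dy":1.0,"dz":0,"wx":0,"wy":0,"wz":0,"grip":-1},{"dx":0.6,"dy":0.8,"dz":0,"wx":0,"wy":0,"wz":0,"grip":-1}]'
python3 st.py
```

```text
t4.27 pos [521.94  56.81 116.32] F [-0.43 -0.74 -0.03] M [ 0.04  0.03 -0.02] open 0.1
tool-x yaw 0.0179 fix rotvec(tool) [-0.01 -0.01  0.02]
time_s: 4.52
position: [536.9, 31.2, 119.3]
tool_rot: [-0.005, 1.0, 0.009, 0.005]
ft_force: [-4.4, 8.0, -5.9]
opening: -0.3
t4.52 pos [536.9   31.17 119.33] F [-4.45  8.01 -5.92] M [1.83 0.91 0.05] open -0.3
tool-x yaw 0.0183 fix rotvec(tool) [-0.01 -0.01  0.02]
```

```bash
python3 -m handwheel '[{"dx":-0.3,"dy":0.8,"dz":0.1,"wx":0,"wy":0,"wz":0,"grip":-1},{"dx":-0.2,"dy":0.8,"dz":0.1,"wx":0,"wy":0,"wz":0,"grip":-1},{"dx":0,"dy":0.8,"dz":0,"wx":0,"wy":0,"wz":0,"grip":-1},{"dx":0.2,"dy":0.6,"dz":0,"wx":0,"wy":0,"wz":0,"grip":-1}]'
python3 st.py
```

```text
time_s: 4.85
position: [545.2, 10.2, 123.9]
tool_rot: [-0.015, 1.0, 0.013, 0.017]
ft_force: [-4.3, 3.4, -1.6]
opening: -0.1
t4.85 pos [545.16  10.18 123.95] F [-4.27  3.41 -1.62] M [0.75 1.   0.1 ] open -0.1
tool-x yaw 0.0248 fix rotvec(tool) [-0.03 -0.03  0.03]
```

```bash
python3 -m handwheel '[{"dx":0,"dy":0.7,"dz":0.3,"wx":-0.02,"wy":-0.02,"wz":0.02,"grip":-1},{"dx":0,"dy":0.7,"dz":0.3,"wx":0,"wy":0,"wz":0,"grip":-1},{"dx":0,"dy":0.7,"dz":0.2,"wx":0,"wy":0,"wz":0,"grip":-1}]' >/dev/null
python3 st.py
python3 -m handwheel '[{"dx":0.5,"dy":0.1,"dz":0.1,"wx":0,"wy":0,"wz":0,"grip":-1}]' >/dev/null
python3 st.py
python3 -m handwheel '[{"dx":0.4,"dy":0,"dz":0.1,"wx":0,"wy":0,"wz":0,"grip":-1}]' >/dev/null
python3 st.py
python3 - <<'E'
from h import *
p=robot.get_image("top");cv2.imwrite("pics/t1.png",cv2.resize(p["pixels"][110:230,200:340,::-1],None,fx=5,fy=5,interpolation=2))
E
```

```text
t5.10 pos [546.18 -13.04 119.6 ] F [-3.07  1.51  0.37] M [0.44 0.57 0.03] open -0.4
tool-x yaw 0.0034 fix rotvec(tool) [-0.01 -0.02  0.  ]
t5.18 pos [550.09 -16.41 119.05] F [-5.55 -1.4   3.23] M [-0.28  1.04 -0.01] open -0.1
tool-x yaw 0.0019 fix rotvec(tool) [-0.01 -0.02  0.  ]
t5.27 pos [554.23 -17.93 118.57] F [-2.72  0.87  1.7 ] M [0.24 0.68 0.03] open -0.1
tool-x yaw 0.0005 fix rotvec(tool) [-0.01 -0.02  0.  ]
```

View pics/t1.png

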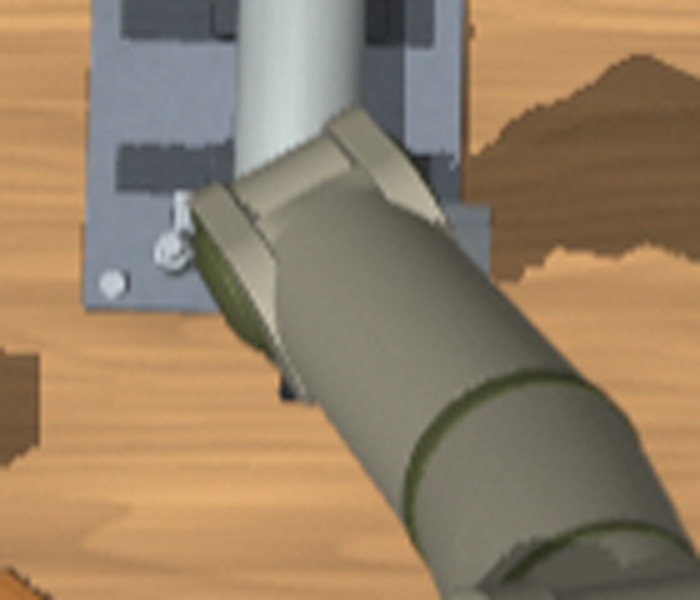

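The arm hides the gate from the top camera (the hinge shows at about (173,250) in the crop), so I'll close it by force.

```bash
for i in 1 2 3; do
python3 -m handwheel '[{"dx":0.3,"dy":-0.05,"dz":0,"wx":0,"wy":0,"wz":0,"grip":-1}]' >/dev/null
python3 st.py | head -1;done
python3 - <<'E'
from h import *
p=robot.get_image("scene");cv2.imwrite("pics/s1.png",cv2.resize(p["pixels"][140:280,150:300,::-1],None,fx=4,fy=4,interpolation=2))
E
```

```text
t5.40 pos [555.35 -18.21 118.15] F [-22.47   4.87  16.07] M [1.01 4.29 0.1 ] open -0.2
t5.48 pos [555.06 -18.23 117.88] F [-14.51   0.93   9.98] M [ 0.16  2.97 -0.03] open -0.1
t5.57 pos [554.89 -18.24 117.59] F [-12.6   -0.87   9.51] M [ 0.06  2.49 -0.04] open -0.2
```

View pics/s1.png

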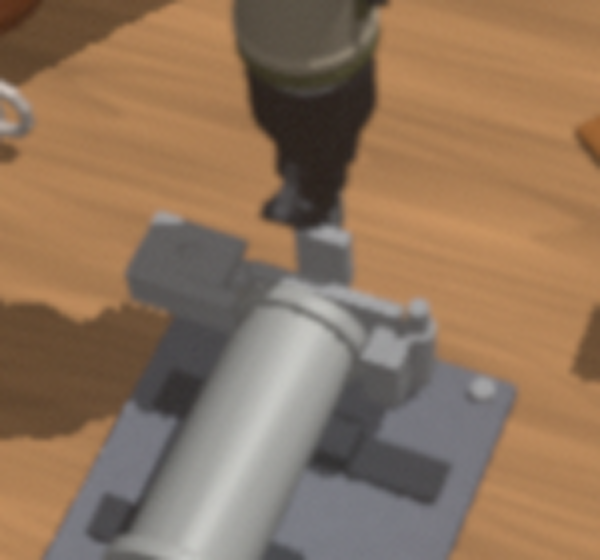

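```bash
python3 -m handwheel '[{"dx":-1.5,"dy":0,"dz":0,"wx":0,"wy":0,"wz":0,"grip":-1},{"dx":-1.5,"dy":0,"dz":0,"wx":0,"wy":0,"wz":0,"grip":-1},{"dx":0,"dy":0,"dz":-3,"wx":0,"wy":0,"wz":0,"grip":-1},{"dx":0,"dy":0,"dz":-4,"wx":0,"wy":0,"wz":0,"grip":-1},{"dx":0,"dy":0,"dz":-3,"wx":0,"wy":0,"wz":0,"grip":-1}]' >/dev/null
python3 -m handwheel '[{"dx":-0.3,"dy":-3.6,"dz":0,"wx":0,"wy":0,"wz":0,"grip":1},{"dx":-0.3,"dy":-3.6,"dz":0,"wx":0,"wy":0,"wz":0,"grip":1},{"dx":-0.3,"dy":-3.6,"dz":0,"wx":0,"wy":0,"wz":0,"grip":1},{"dx":-0.3,"dy":-3.6,"dz":0,"wx":0,"wy":0,"wz":0,"grip":1},{"dx":-0.3,"dy":-3.6,"dz":0,"wx":0,"wy":0,"wz":0,"grip":1},{"dx":-0.3,"dy":-3.6,"dz":0,"wx":0,"wy":0,"wz":0,"grip":1},{"dx":-0.3,"dy":-3.6,"dz":0,"wx":0,"wy":0,"wz":0,"grip":1},{"dx":-0.3,"dy":-3.6,"dz":0,"wx":0,"wy":0,"wz":0,"grip":1},{"dx":-0.2,"dy":-1,"dz":0,"wx":0,"wy":0,"wz":0,"grip":1}]' >/dev/null
python3 st.py
python3 - <<'E'
from h import *
P=cloud(robot.get_image("top"))
m=(P[:,0]>535)&(P[:,0]<610)&(abs(P[:,1]+11)<40)&(P[:,2]>125)&(P[:,2]<155);q=P[m];print("paddle",len(q),q.mean(0))
E
```

```text
t6.78 pos [512.74 289.65 228.96] F [-0.35  0.73  0.45] M [-0.05  0.04  0.  ] open 85.7
tool-x yaw -0.0144 fix rotvec(tool) [-0.02 -0.02 -0.01]
paddle 61 [572.64757945 -12.18533942 142.64023475]
```

```bash
python3 -m handwheel '[{"dx":-1.2,"dy":-1.6,"dz":0,"wx":-0.02,"wy":-0.02,"wz":-0.015,"grip":1},{"dx":-1.0,"dy":-1.6,"dz":0,"wx":0,"wy":0,"wz":0,"grip":1},{"dx":0,"dy":0,"dz":3,"wx":0,"wy":0,"wz":0,"grip":1},{"dx":0,"dy":0,"dz":3,"wx":0,"wy":0,"wz":0,"grip":1},{"dx":0,"dy":0,"dz":2,"wx":0,"wy":0,"wz":0,"grip":1},{"dx":0,"dy":0,"dz":0,"wx":0,"wy":0,"wz":0,"grip":1}]' >/dev/null
python3 st.py
```

```text
t7.33 pos [495.51 326.53 148.95] F [ 1.05 -0.31 -0.65] M [-0.07  0.04  0.05] open 85.2
tool-x yaw 0.0052 fix rotvec(tool) [-0.   -0.01  0.01]
```

```bash
python3 -m handwheel '[{"dx":-0.5,"dy":0.5,"dz":1,"wx":0,"wy":-0.01,"wz":0,"grip":1},{"dx":0,"dy":0,"dz":2,"wx":0,"wy":0,"wz":0,"grip":1},{"dx":0,"dy":0,"dz":2,"wx":0,"wy":0,"wz":0,"grip":1},{"dx":0,"dy":0,"dz":1.2,"wx":0,"wy":0,"wz":0,"grip":1},{"dx":0,"dy":0,"dz":0.2,"wx":0,"wy":0,"wz":0,"grip":1},{"dx":0,"dy":0,"dz":0,"wx":0,"wy":0,"wz":0,"grip":1}]' >/dev/null
python3 st.py
```

```text
t7.83 pos [494.64 318.95  85.77] F [ 0.33 -0.35 -0.28] M [-0.02  0.01 -0.01] open 85.2
tool-x yaw 0.0011 fix rotvec(tool) [-0.01 -0.01  0.  ]
```

```bash
python3 -m handwheel '[{"dx":-0.4,"dy":-0.25,"dz":0.6,"wx":-0.01,"wy":-0.01,"wz":0,"grip":1},{"dx":0,"dy":0,"dz":0,"wx":0,"wy":0,"wz":0,"grip":1}]' >/dev/null; python3 st.py
python3 -m handwheel '[{"dx":0,"dy":0,"dz":0,"wx":0,"wy":0,"wz":0,"grip":-1},{"dx":0,"dy":0,"dz":0,"wx":0,"wy":0,"wz":0,"grip":-1},{"dx":0,"dy":0,"dz":0,"wx":0,"wy":0,"wz":0,"grip":-1},{"dx":0,"dy":0,"dz":0,"wx":0,"wy":0,"wz":0,"grip":-1},{"dx":0,"dy":0,"dz":0,"wx":0,"wy":0,"wz":0,"grip":-1},{"dx":0,"dy":0,"dz":0,"wx":0,"wy":0,"wz":0,"grip":-1},{"dx":0,"dy":0,"dz":0,"wx":0,"wy":0,"wz":0,"grip":-1},{"dx":0,"dy":0,"dz":0,"wx":0,"wy":0,"wz":0,"grip":-1}]' 60 >/dev/null
python3 st.py
```

```text
t8.00 pos [491.5  321.23  81.17] F [-0.52  1.38 -0.72] M [-0.02 -0.03 -0.01] open 85.1
tool-x yaw -0.0006 fix rotvec(tool) [ 0.  0. -0.]
t8.67 pos [492.69 322.39  84.34] F [ 0.57 -0.15 -0.38] M [-0.01  0.01  0.01] open 16.6
tool-x yaw -0.0004 fix rotvec(tool) [ 0. -0. -0.]
```

```bash
python3 -m handwheel '[{"dx":0,"dy":0,"dz":-2,"wx":0,"wy":0,"wz":0,"grip":-1},{"dx":0,"dy":0,"dz":-3,"wx":0,"wy":0,"wz":0,"grip":-1},{"dx":0,"dy":0,"dz":-3,"wx":0,"wy":0,"wz":0,"grip":-1},{"dx":0,"dy":0,"dz":-2,"wx":0,"wy":0,"wz":0,"grip":-1},{"dx":0,"dy":0,"dz":-1,"wx":0,"wy":0,"wz":0,"grip":-1}]' >/dev/null
python3 st.py
python3 - <<'E'
from h import *
p=robot.get_image("scene");cv2.imwrite("pics/s2.png",cv2.resize(p["pixels"][90:290,290:440,::-1],None,fx=3,fy=3,interpolation=2))
o=robot.get_obs();print(proj(p,np.array(o["position"])))
E
```

```text
t9.08 pos [490.17 321.17 194.21] F [ 0.39  0.2  -0.65] M [ 0.02 -0.04 -0.02] open 16.8
tool-x yaw 0.001 fix rotvec(tool) [0.01 0.01 0.  ]
[[371.66608654 195.61660376]]
```

View pics/s2.png

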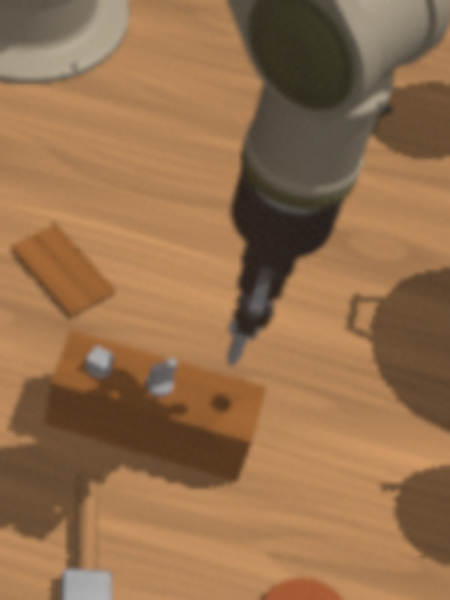

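```bash
python3 -m handwheel '[{"dx":0,"dy":0,"dz":-2.5,"wx":0,"wy":0,"wz":0,"grip":-1},{"dx":0.8,"dy":3.5,"dz":0,"wx":0,"wy":0,"wz":0,"grip":-1},{"dx":0.8,"dy":3.5,"dz":0,"wx":0,"wy":0,"wz":0,"grip":-1},{"dx":0.8,"dy":3.5,"dz":0,"wx":0,"wy":0,"wz":0,"grip":-1},{"dx":0.8,"dy":3.5,"dz":0,"wx":0,"wy":0,"wz":0,"grip":-1},{"dx":0.8,"dy":3.5,"dz":0,"wx":0,"wy":0,"wz":0,"grip":-1},{"dx":0.8,"dy":3.5,"dz":0,"wx":0,"wy":0,"wz":0,"grip":-1},{"dx":0.8,"dy":3.5,"dz":0,"wx":0,"wy":0,"wz":0,"grip":-1},{"dx":0.8,"dy":3.5,"dz":0,"wx":0,"wy":0,"wz":0,"grip":-1}]' >/dev/null
python3 st.py
```

```text
t9.88 pos [554.58  40.31 214.48] F [ 0.7  -0.27 -0.38] M [ 0.02 -0.04 -0.01] open 16.8
tool-x yaw 0.0171 fix rotvec(tool) [0.   0.01 0.02]
```

```bash
python3 -m handwheel '[{"dx":0.8,"dy":3.5,"dz":-0.5,"wx":0,"wy":0,"wz":0.015,"grip":-1},{"dx":0.8,"dy":3.5,"dz":0,"wx":0,"wy":0.01,"wz":0,"grip":-1},{"dx":0.8,"dy":3.5,"dz":0,"wx":0,"wy":0,"wz":0,"grip":-1},{"dx":0.4,"dy":2.2,"dz":0,"wx":0,"wy":0,"wz":0,"grip":-1},{"dx":0,"dy":0,"dz":0,"wx":0,"wy":0,"wz":0,"grip":-1}]' >/dev/null
python3 st.py
```

```text
t10.30 pos [ 582.09 -103.84  212.18] F [-0.35  0.14 -0.82] M [ 0.04 -0.03  0.02] open 16.7
tool-x yaw -0.0094 fix rotvec(tool) [ 0.01  0.01 -0.01]
```

```bash
python3 -m handwheel '[{"dx":0.3,"dy":-0.2,"dz":1.5,"wx":0.01,"wy":0.01,"wz":-0.01,"grip":-1},{"dx":0.2,"dy":-0.1,"dz":1.5,"wx":0,"wy":0,"wz":0,"grip":-1},{"dx":0,"dy":0,"dz":0.6,"wx":0,"wy":0,"wz":0,"grip":-1},{"dx":0,"dy":0,"dz":0.2,"wx":0,"wy":0,"wz":0,"grip":-1}]' >/dev/null
python3 st.py
python3 - <<'E'
from h import *
p=robot.get_image("scene");o=robot.get_obs();c=np.array(o["position"])
q=proj(p,[c,c-[0,0,62.3],[588,-100,100]]);print(q)
a=cv2.resize(p["pixels"][130:250,140:270,::-1],None,fx=5,fy=5,interpolation=2).copy()
for k,col in zip(q,((0,255,0),(0,0,255),(255,0,0))): cv2.drawMarker(a,tuple(int(x) for x in ((k-[140,130]+.5)*5)),col,0,12,1)
cv2.imwrite("pics/s3.png",a)
E
```

```text
t10.63 pos [ 585.68 -103.54  168.9 ] F [ 0.    0.57 -0.18] M [-0.02  0.02  0.02] open 16.7
tool-x yaw -0.0048 fix rotvec(tool) [-0.01  0.   -0.  ]
[[193.23244775 184.70823514]
 [196.00048587 199.02150282]
 [197.02301505 201.53421048]]
```

View pics/s3.png

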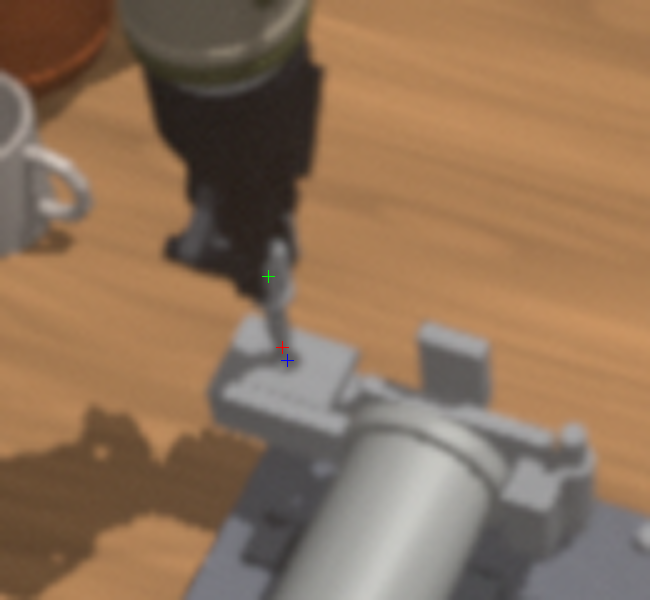

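The pin hangs straight. Its tip at crop (282,347) is where I predicted, and the ear's hole at (288,361) is where I computed it. I'll centre on the hole and lower gently.

```bash
python3 -m handwheel '[{"dx":0.2,"dy":-0.3,"dz":0,"wx":-0.01,"wy":0,"wz":-0.005,"grip":-1},{"dx":0,"dy":0,"dz":0.1,"wx":0,"wy":0,"wz":0,"grip":-1}]' >/dev/null
python3 st.py
python3 -m handwheel '[{"dx":0,"dy":0,"dz":0.4,"wx":0,"wy":0,"wz":0,"grip":-1},{"dx":0,"dy":0,"dz":0.2,"wx":0,"wy":0,"wz":0,"grip":-1}]' >/dev/null
python3 st.py
```

```text
t10.85 pos [587.56 -98.99 167.83] F [ 0.82  0.55 -0.21] M [0.06 0.01 0.02] open 17.0
tool-x yaw 0.0021 fix rotvec(tool) [0. 0. 0.]
t11.02 pos [588.33 -97.65 162.66] F [ 0.01 -0.66 -0.36] M [-0.02  0.02  0.01] open 16.8
tool-x yaw 0.0042 fix rotvec(tool) [ 0.01 -0.    0.  ]
```

```bash
python3 -m handwheel '[{"dx":0,"dy":0.25,"dz":-0.1,"wx":0,"wy":0,"wz":0,"grip":-1},{"dx":0,"dy":0,"dz":0,"wx":0,"wy":0,"wz":0,"grip":-1}]' >/dev/null
python3 st.py
python3 -m handwheel '[{"dx":0,"dy":0,"dz":0.3,"wx":0,"wy":0,"wz":0,"grip":-1}]' >/dev/null
python3 st.py | head -1
python3 -m handwheel '[{"dx":0,"dy":0,"dz":0.3,"wx":0,"wy":0,"wz":0,"grip":-1}]' >/dev/null
python3 st.py | head -1
```

```text
t11.18 pos [588.48 -99.72 163.89] F [-0.69 -0.06 -0.51] M [0.03 0.   0.08] open 17.1
tool-x yaw 0.0054 fix rotvec(tool) [ 0.01 -0.    0.01]
t11.27 pos [588.86 -99.82 161.5 ] F [-0.13 -0.02  0.12] M [0.01 0.01 0.02] open 16.3
t11.35 pos [ 588.99 -100.12  158.56] F [ 0.15  0.21 -0.12] M [ 0.01  0.01 -0.01] open 17.1
```

```bash
python3 -m handwheel '[{"dx":-0.05,"dy":0,"dz":0.3,"wx":0,"wy":0,"wz":0,"grip":-1}]' >/dev/null
python3 st.py | head -1
python3 -m handwheel '[{"dx":0,"dy":0,"dz":0.3,"wx":0,"wy":0,"wz":0,"grip":-1}]' >/dev/null
python3 st.py | head -1
python3 -m handwheel '[{"dx":0,"dy":0,"dz":0.3,"wx":0,"wy":0,"wz":0,"grip":-1}]' >/dev/null
python3 st.py
```

```text
t11.43 pos [ 588.65 -100.27  155.44] F [ 0.38  0.3  -0.59] M [ 0.01 -0.   -0.  ] open 16.6
t11.52 pos [ 588.52 -100.45  152.15] F [-0.22 -0.68 -0.84] M [-0.05  0.01 -0.  ] open 16.9
t11.60 pos [ 588.48 -100.57  148.78] F [-0.12  0.22 -0.77] M [0.01 0.05 0.02] open 16.4
tool-x yaw 0.0041 fix rotvec(tool) [ 0.01 -0.    0.  ]
```

The tip is through the upper ear without contact, so I'll carry on.

```bash
python3 -m handwheel '[{"dx":0,"dy":0,"dz":0.3,"wx":0.005,"wy":0,"wz":0,"grip":-1}]' >/dev/null
python3 st.py | head -1
python3 -m handwheel '[{"dx":0,"dy":0,"dz":0.3,"wx":0,"wy":0,"wz":0,"grip":-1}]' >/dev/null
python3 st.py | head -1
python3 -m handwheel '[{"dx":0,"dy":0,"dz":0.3,"wx":0,"wy":0,"wz":0,"grip":-1}]' >/dev/null
python3 st.py
```

```text
t11.68 pos [ 588.4  -100.37  145.37] F [-0.02  1.89 -0.61] M [-0.01  0.05  0.05] open 16.4
t11.77 pos [ 588.29 -100.63  141.87] F [ 1.07 -0.4  -0.93] M [ 0.04 -0.03  0.04] open 16.9
t11.85 pos [ 588.27 -100.62  138.45] F [-0.37 -0.55 -0.6 ] M [ 0.01 -0.01  0.01] open 16.8
tool-x yaw 0.0041 fix rotvec(tool) [ 0. -0.  0.]
```

```bash
for i in 1 2 3 4 5; do python3 -m handwheel '[{"dx":0,"dy":0,"dz":0.3,"wx":0,"wy":0,"wz":0,"grip":-1}]' >/dev/null
python3 st.py | head -1; done
```

```text
t11.93 pos [ 588.23 -100.7   134.98] F [-0.54 -0.52 -0.25] M [-0.03  0.06 -0.02] open 16.7
t12.02 pos [ 588.27 -100.73  131.63] F [ 0.16 -0.64 -0.59] M [-0.02 -0.01 -0.02] open 16.9
t12.10 pos [ 588.28 -100.75  128.23] F [ 0.83 -0.03 -1.19] M [-0.04  0.    0.02] open 16.8
t12.18 pos [ 588.3  -100.71  124.89] F [-0.49  0.11 -0.91] M [-0.    0.03  0.02] open 16.7
t12.27 pos [ 588.29 -100.71  121.51] F [ 0.47  0.5  -1.81] M [-0.01  0.02  0.02] open 16.7
```

```bash
for i in 1 2 ; do python3 -m handwheel '[{"dx":0,"dy":0,"dz":0.2,"wx":0,"wy":0,"wz":0,"grip":-1}]' >/dev/null
python3 st.py | head -1; done
for i in 1 2 3; do python3 -m handwheel '[{"dx":0,"dy":0,"dz":0.15,"wx":0,"wy":0,"wz":0,"grip":-1}]' >/dev/null
python3 st.py | head -1; done
```

```text
t12.35 pos [ 588.29 -100.64  119.1 ] F [ 0.32  0.41 -0.25] M [-0.02 -0.03 -0.05] open 16.7
t12.43 pos [ 588.31 -100.63  116.82] F [-0.22  0.43 -0.88] M [0.05 0.01 0.  ] open 16.6
t12.52 pos [ 588.33 -100.63  115.07] F [ 0.62 -0.58 -1.46] M [ 0.01 -0.01 -0.04] open 16.2
t12.60 pos [ 588.45 -100.58  113.99] F [-8.51  0.51 31.65] M [-0.05  1.98 -0.07] open 16.8
t12.68 pos [ 588.45 -100.55  113.97] F [-10.54   0.52  31.85] M [-0.03  2.13  0.  ] open 16.6
```

```bash
python3 -m handwheel '[{"dx":0,"dy":0,"dz":0,"wx":0,"wy":0,"wz":0,"grip":-1},{"dx":0,"dy":0,"dz":0,"wx":0,"wy":0,"wz":0,"grip":0.3},{"dx":0,"dy":0,"dz":0,"wx":0,"wy":0,"wz":0,"grip":0.3},{"dx":0,"dy":0,"dz":0,"wx":0,"wy":0,"wz":0,"grip":0.3},{"dx":0,"dy":0,"dz":0,"wx":0,"wy":0,"wz":0,"grip":0.3},{"dx":0,"dy":0,"dz":0,"wx":0,"wy":0,"wz":0,"grip":0.3},{"dx":0,"dy":0,"dz":0,"wx":0,"wy":0,"wz":0,"grip":0.3}]' >/dev/null
python3 st.py
python3 -m handwheel '[{"dx":0,"dy":0,"dz":-1,"wx":0,"wy":0,"wz":0,"grip":0.3},{"dx":0,"dy":0,"dz":-2,"wx":0,"wy":0,"wz":0,"grip":0.3},{"dx":0,"dy":0,"dz":-4,"wx":0,"wy":0,"wz":0,"grip":0.3},{"dx":0,"dy":0,"dz":-4,"wx":0,"wy":0,"wz":0,"grip":0.3},{"dx":-3,"dy":-2.8,"dz":0,"wx":0,"wy":0,"wz":0,"grip":0.3},{"dx":-2,"dy":-3.6,"dz":0,"wx":0,"wy":0,"wz":0,"grip":0.3},{"dx":-1,"dy":-4,"dz":0,"wx":0,"wy":0,"wz":0,"grip":0.3},{"dx":0,"dy":-4,"dz":0,"wx":0,"wy":0,"wz":0,"grip":0.3},{"dx":0,"dy":-4,"dz":0,"wx":0,"wy":0,"wz":0,"grip":0.3},{"dx":0,"dy":-4,"dz":0,"wx":0,"wy":0,"wz":0,"grip":0.3}]' >/dev/null
python3 -m handwheel '[{"dx":0,"dy":0,"dz":0,"wx":0,"wy":0,"wz":0,"grip":0.3},{"dx":0,"dy":0,"dz":0,"wx":0,"wy":0,"wz":0,"grip":0.3}]' >/dev/null
python3 st.py
python3 - <<'E'
from h import *
S=robot.get_image("scene");T=robot.get_image("top")
a=cv2.resize(S["pixels"][130:260,140:270,::-1],(400,400),interpolation=2);b=cv2.resize(T["pixels"][120:220,220:320,::-1],(400,400),interpolation=2)
cv2.imwrite("pics/end.png",np.hstack([a,b]))
for p in(S,T):
    P=cloud(p);m=(abs(P[:,0]-588)<9)&(abs(P[:,1]+100.5)<9);print(P[m].mean(0),np.percentile(P[m][:,2],[50,90]))
    m=(P[:,0]>565)&(P[:,0]<612)&(P[:,1]<-75)&(P[:,1]>-132)&(abs(P[:,2]-100)<6);print("ear z",np.median(P[m][:,2]))
E
```

```text
t13.27 pos [ 589.02 -100.52  115.04] F [ 0.11 -0.04 -0.1 ] M [ 0.   -0.02  0.01] open 55.4
tool-x yaw 0.0041 fix rotvec(tool) [ 0. -0.  0.]
t14.27 pos [526.76 131.35 237.67] F [-0.43 -0.59 -0.61] M [-0.08 -0.01 -0.04] open 55.6
tool-x yaw -0.001 fix rotvec(tool) [-0.   -0.01 -0.  ]
[589.74005782 -99.88862769 113.73966298] [134.63464926 138.28822028]
ear z 99.71143439437662
[587.01435531 -99.27978348 131.97603435] [135.79537276 139.84944226]
ear z 100.02272463384998
```

View pics/end.png

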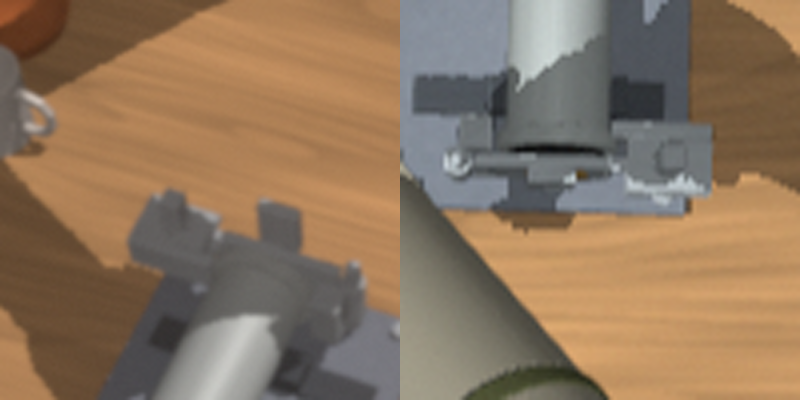

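The gate is shut and the pin stands upright in the ear (left half, about (175,215)). Its top reads z ≈ 135–136, which is the ear's 100 plus 36, so the flange is flush.

```bash
python3 -c "
from bench import robot
print(robot.close_job())"
```

```text
the job is handed in; nothing more can be done
None
```

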